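# Fish the file out of the coolant tank

## Robot

A 6-joint arm with a two-finger parallel gripper is mounted at the origin on a cart in front of the work surface, level with it; the furniture and walls round the work are solid. World frame = base frame: x ahead of the robot, y to its left, z up, the work surface at z = 0. Lengths are in m, angles in rad, forces in N, time in s.
With the tool pointing down it reaches from about 0.225 to 0.875 m from the base axis. Payload 3.4 kg.
Tool frame: the origin (TCP) lies at the very end of the fingers, on their centre line; the grasp point (between the pads) lies 19 mm behind it; z points along the fingers, y is the line along which they close (so a half turn about z gives the same grasp; the last joint's range is limited). The gripper opens to 85 mm and grips with 20 to 120 N. Pads are 22 mm wide; open, the fingers measure 114 mm over their backs; the gripper's body (76 mm by 85 mm) begins 54 mm behind the grasp point. The pads swing forward as they close: fully open they stand 13 mm farther back than shut.
Start: joints at [0.99, 0.276, 1.505, -0, 1.361, -0.121], TCP at [0.255, 0.515, 0.231] pointing down, gripper open.
Joint ranges: [-2.89, 2.89], [-0.75, 2.08], [0.22, 2.7], [-1.18, 4.32], [0.11, 2.71], [-2.7, 2.7]. Speed limits (rad/s): [2.57, 2.57, 3.14, 3.14, 3.14, 3.14].

## Interface

Orientations are given as a unit quaternion [w, x, y, z].
In Python, from rig import readout, vision, manip gives the robot as it stands.
- The arm moves only by the shell command python3 -m handwheel 'ROWS' [FORCE]. ROWS is JSON, a list of rows, each a list of 3 entries, a list of its own where there are three numbers: the shift along the tool's x, y, z in mm, then the turn, a rotation vector about the tool's x, y, z in units of 6 degrees (1.0 is 6 degrees), then the closure, from -1 (fully open) to 1 (shut), so that 0 is half open. A call has 1 to 20 rows; each row shifts and turns the commanded pose from where the row before left it, along the tool's axes as they then stand; what a row does not reach is not made up. A row lasts 1/8 s, in which the tool goes at most 62.5 mm and 10.7 degrees, less where a joint would pass 70% of its speed; a pose out of reach is approached as far as the arm can. A call is refused whole if a number of a shift passes 62.5 or a number of a turn 1, either way. A call with a gripper value outside its range is refused whole. The fingers move at their own pace and stop on an object; FORCE is the grip in N (left out, the last holds). Time passes only in rows, so rows that do not move let the fingers close. It gives the time, the measured TCP pose, the force, the opening and the grip force at its end, in the units of the state.
- readout.get_state(): the state, without advancing time (a new reading comes with each control period).
- vision.get_image(name): name is "scene" or "top" or "wrist"; returns the picture (384x512x3 uint8, blue, green, red); there is no depth.
- vision.camera_params(name): a dict with "intrinsics" (3x3 intrinsics, pixels), "rvec" (rotation vector, rad) and "tvec" (3), from world to camera coordinates, as OpenCV has them; the wrist camera has in their place "hand_eye" (4x4, takes a point from camera to tool coordinates, whose origin is the TCP and whose axes are the flange's). Camera axes: x right, y down, z forward; pixel columns grow to the right and rows downward; lengths in m; the calibration is good to about 2 mm. The wrist camera is an equidistant fisheye: a pixel r from the principal point sees the ray r / f radians off the axis. A picture is of the moment at which its call begins: read the wrist's pose just before it. camera_params takes no time and is no camera call.
- manip.sign_off(): hands the job in; it is judged then, once.
The state is a dict: "clock": time; "qpos": joint angles; "qd": joint speeds; "effort": joint torques, N m; "position": TCP position; "ee_rot": TCP orientation; "contact_force": force on the tool from outside, world axes, zero at the start; "moment": the same for the moment, N m; "width": finger opening in m; "gripper_force": force on a finger pad.
Only numpy, scipy, OpenCV 4.12 (cv2) and the standard library are available. Lean on these libraries where they do the work, as an engineer would, in place of code of your own. Each camera call takes 0.05 s, during which the arm holds its last target. There are 200 camera calls.

## Task

A file was left inside the drained coolant tank. Lift the loose cover off by its bow handle, set it down level and balanced on the wood block alone, so that its rubber seal stays off the gritty bench, and let go of it. Then tilt the file out through the tank's opening, which is shorter than the file, and finish with the gripper still holding it, motionless, all of it well clear above the tank; leave the other things on the bench where they stand.

Things in the scene. Friction and masses are not known exactly. Their poses are not given: they have to be found in the camera images.
- tank: low blue steel tank, fixed, 194 (x) x 352 (y) x 60 high; feet add 19 at each end, fittings 19 on its -x side. Origin: centre of its underside, on the bench. Walls and floor 3 thick; inside 188 (x) x 346 (y), 3 to 57 above the origin. A flange turned in all round the top (57 to 60 high) leaves an opening 152 (x) x 270 (y), centred. Yaw within 12 degrees
- tank_opening (a point): centre of the tank's opening, level with the flange's upper face, 60 above the tank's underside; axes as the tank's
- cover_handle (a point): middle of the bar of the cover's black bow handle: round bar 10 thick, 92 long along the cover's y, legs 52 either side, centre 43 above the plate's flat underside and 46 above the lowest face of its seal; cover balances about this point. z up. At the start the cover lies loose on the tank's flange, hiding the opening
- cover: the same cover: loose aluminium plate 182 (x) x 300 (y) x 3, about 0.42 kg, with a black rubber seal strip 3 high, 12 wide round the edge of its underside. Origin: centre of the lowest (seal) face, 46 below the handle's bar
- file_center (a point): middle of the file, 10.5 above its underside. File 300 long along its y, about 0.15 kg: round green handle 20 thick from y = +58 to +150; black blade 16 wide (x), 5 thick, y = -150 to +50. Balances near the front of the handle. Starts on the tank's inner floor, z up, blade's tip down, handle to the tank's +y end, within 8 (x) and 12 (y) of the centre, up to 5 degrees askew
- file_tip (a point): tip of the blade, at y = -150 of the file; axes as the file's
- file_butt (a point): rear end of the green handle, at y = +150 of the file; axes as the file's
- file: the same file; origin on its underside below its middle
- block_top (a point): centre of the upper face of the loose oak-coloured wood block, 64 (x) x 150 (y) x 38 high, lying on the bench left or right of the tank, z up; a cover set on its middle, parallel to the tank, clears the tank and everything else
- wood_block: the same block; origin at the centre of its underside
- pump_bottle: bystander, loose: bottle with orange pump head, 76 x 70 x 173, behind the work; origin at its base
- screw_jar: bystander, loose: clear jar of screws with tan lid, 66 x 66 x 96, behind the work; origin at its base
- masking_tape: bystander, loose: roll of cream masking tape lying flat, 84 x 84 x 24, behind the work; origin at its base
- ratchet: bystander, loose: ratchet handle with black grip, 32 x 175 x 24, behind the work; origin at its base
- hammer: bystander, loose: claw hammer with wooden handle, 114 x 302 x 27, lying at the right; origin at its base

How it is judged:
By the outcome, as a careful person would: the job done as asked, in the order asked, and still so for the second after the job is handed in, while the arm keeps its last pose, push and grip.
It also fails if it takes over 61 s, if anything falls off the work surface, if the arm or the gripper's body presses on something with over 40 N, if the wrist force passes 120 N, or if a joint passes its speed limit or range.

## Working session

There is one attempt and no reset: what is moved stays moved. The work goes in short steps, Python scripts to look and compute and a shell command to move; the robot and the scene stay as the last step left them, time stands still between calls to the robot, and variables do not carry over. Pictures are saved under pics/ and viewed, at most 12 in all, crops included, and the job is handed in when it is done.

```bash
mkdir -p pics; ls; python3 - <<'E'
from rig import readout, vision, manip
import cv2, numpy as np
s=readout.get_state(); print(s)
a=vision.get_image("scene"); b=vision.get_image("top")
cv2.imwrite("pics/scene0.png",a); cv2.imwrite("pics/top0.png",b)
for n in("scene","top","wrist"): print(n,vision.camera_params(n))
E
```

```text
pics
{'clock': 0.0, 'qpos': array([ 9.89978789e-01,  2.76592218e-01,  1.50616723e+00,  7.76736673e-06,
        1.36070360e+00, -1.20998210e-01]), 'qd': array([ 3.63993375e-04, -5.25618272e-04, -8.33984613e-04, -1.03481238e-03,
       -5.01733963e-05,  2.83226571e-04]), 'effort': array([-1.12648468e-03, -4.16760635e+01, -2.45804930e+01, -5.18684692e-05,
        1.10479421e-02,  4.67866045e-06]), 'position': array([0.25487597, 0.5148147 , 0.23042772]), 'ee_rot': array([-3.25040406e-04,  2.27890258e-01,  9.73686374e-01, -8.76901264e-04]), 'contact_force': array([-0.15861622,  0.1107132 ,  0.46794948]), 'moment': array([-0.01629897,  0.01534521,  0.00644111]), 'gripper_force': 0.0, 'width': 0.08511356595806072}
scene {'intrinsics': array([[468.01162091,   0.        , 260.03547261],
       [  0.        , 468.01162091, 187.15115905],
       [  0.        ,   0.        ,   1.        ]]), 'rvec': array([ 1.08686576, -2.17591452,  1.17867985]), 'tvec': array([0.2215734, 0.382314 , 1.4048592])}
top {'intrinsics': array([[387.17456498,   0.        , 251.38682205],
       [  0.        , 387.17456498, 192.89560334],
       [  0.        ,   0.        ,   1.        ]]), 'rvec': array([ 2.18363025, -2.02928268,  0.21725953]), 'tvec': array([-0.16531639,  0.58511308,  1.25224674])}
wrist {'intrinsics': array([[297.31863964,   0.        , 254.40919619],
       [  0.        , 297.31863964, 192.08074022],
       [  0.        ,   0.        ,   1.        ]]), 'hand_eye': array([[-4.54486694e-04, -9.62088681e-01, -2.72736435e-01,
         6.83326206e-02],
       [ 9.99999686e-01, -6.14314891e-04,  5.00625638e-04,
        -6.75556627e-06],
       [-6.49192314e-04, -2.72736122e-01,  9.62088658e-01,
        -1.42535419e-01],
       [ 0.00000000e+00,  0.00000000e+00,  0.00000000e+00,
         1.00000000e+00]])}
```

View pics/scene0.png

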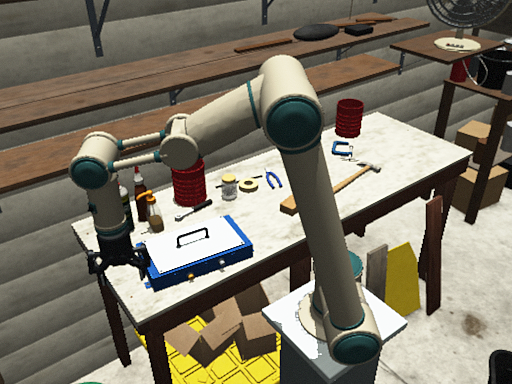

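View pics/top0.png

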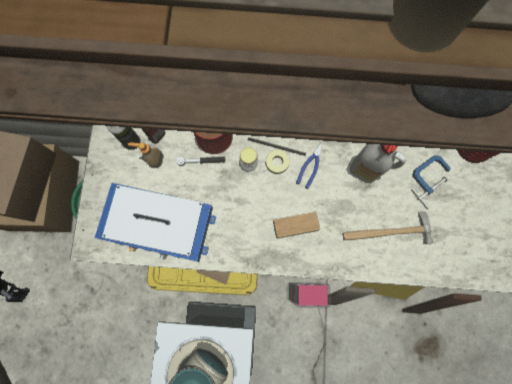

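The scene view shows the tank at about (197,250) with its handle at (192,234). The top view shows the tank at (155,220), handle at (152,218), block at (297,225) and hammer at the far right.

```bash
cat > h.py <<'E'
import cv2, numpy as np
from scipy.spatial.transform import Rotation as R
from rig import readout, vision
def rays(name,px,st=None):
    """world origin and unit rays for pixels px (n,2)"""
    p=vision.camera_params(name); K=p["intrinsics"]; px=np.atleast_2d(px).astype(float)
    a=(px-K[:2,2])/K[0,0]
    if name=="wrist":
        r=np.linalg.norm(a,axis=1,keepdims=True)+1e-12
        d=np.hstack([a/r*np.sin(r),np.cos(r)])
        w,x,y,z=st["ee_rot"]; T=np.eye(4); T[:3,:3]=R.from_quat([x,y,z,w]).as_matrix(); T[:3,3]=st["position"]
        T=T@p["hand_eye"]; return T[:3,3],d@T[:3,:3].T
    d=np.hstack([a,np.ones((len(a),1))]); d/=np.linalg.norm(d,axis=1,keepdims=True)
    M=cv2.Rodrigues(p["rvec"])[0]; return -M.T@p["tvec"],d@M
def plane(name,px,z,st=None):
    o,d=rays(name,px,st); return o+d*((z-o[2])/d[:,2])[:,None]
def meet(o1,d1,o2,d2):
    t=np.linalg.lstsq(np.c_[d1,-d2],o2-o1,rcond=None)[0]; a=o1+t[0]*d1; b=o2+t[1]*d2
    return (a+b)/2,np.linalg.norm(a-b)
def blobs(m,amin):
    c,_=cv2.findContours(m.astype(np.uint8),cv2.RETR_EXTERNAL,cv2.CHAIN_APPROX_NONE)
    return [cv2.minAreaRect(x) for x in sorted(c,key=cv2.contourArea)[::-1] if cv2.contourArea(x)>amin]
def tool(st):
    w,x,y,z=st["ee_rot"]; return R.from_quat([x,y,z,w])
E
python3 - <<'E'
from h import *
t=cv2.imread("pics/top0.png"); s=cv2.imread("pics/scene0.png")
ht=cv2.cvtColor(t,cv2.COLOR_BGR2HSV); hs=cv2.cvtColor(s,cv2.COLOR_BGR2HSV)
mb=cv2.inRange(ht,(105,120,60),(125,255,255)); mb[:, 260:]=0
print("tank",blobs(mb,50))
c=blobs(mb,50)[0]; P=plane("top",cv2.boxPoints(c),0.06); print(P.round(3))
d=ht[:,:,2]<70; d2=np.zeros_like(d); d2[195:240,120:190]=d[195:240,120:190]
hb=blobs(d2,10); print("handle top",hb); print(plane("top",cv2.boxPoints(hb[0]),0.106).round(3))
d=hs[:,:,2]<70; d2=np.zeros_like(d); d2[225:250,170:215]=d[225:250,170:215]
h2=blobs(d2,5); print("handle scene",h2)
ys,xs=np.nonzero(d2); print(xs.min(),xs.max(),[(x,ys[xs==x].min(),ys[xs==x].max()) for x in range(xs.min(),xs.max()+1,3)])
w=cv2.inRange(ht,(8,70,80),(20,255,255)); w[:200]=0;w[250:]=0;w[:,:260]=0;w[:,330:]=0
bb=blobs(w,50); print("block",bb); print(plane("top",np.vstack([bb[0][0],cv2.boxPoints(bb[0])]),0.038).round(3))
E
```

```text
tank [((199.08824157714844, 231.6470947265625), (9.216353416442871, 56.510799407958984), 14.03624439239502), ((105.26472473144531, 210.441162109375), (7.033533096313477, 56.025726318359375), 14.03624439239502)]
[[0.363 0.07  0.06 ]
 [0.548 0.044 0.06 ]
 [0.543 0.013 0.06 ]
 [0.358 0.04  0.06 ]]
handle top []Traceback (most recent call last):
  File "<stdin>", line 8, in <module>
IndexError: list index out of range
```

```bash
python3 - <<'E'
from h import *
t=cv2.imread("pics/top0.png"); s=cv2.imread("pics/scene0.png")
ht=cv2.cvtColor(t,cv2.COLOR_BGR2HSV); hs=cv2.cvtColor(s,cv2.COLOR_BGR2HSV)
# tank as bright-blue hull
mb=cv2.inRange(ht,(105,120,60),(125,255,255)); mb[:,260:]=0
ys,xs=np.nonzero(mb); r=cv2.minAreaRect(np.c_[xs,ys].astype(np.float32)); print("tank",r); print(plane("top",np.vstack([r[0],cv2.boxPoints(r)]),0.06).round(3))
def dark(v,x0,x1,y0,y1,th):
    m=np.zeros_like(v); m[y0:y1,x0:x1]=v[y0:y1,x0:x1]<th; ys,xs=np.nonzero(m); return np.c_[xs,ys].astype(np.float32)
p=dark(ht[:,:,2],128,176,206,232,120); r=cv2.minAreaRect(p); print("handle top",len(p),r); print(plane("top",np.vstack([r[0],cv2.boxPoints(r)]),0.106).round(3))
q=dark(hs[:,:,2],172,213,224,250,120); 
if len(q):
  xs=q[:,0]; print("scene",len(q),[(int(x),q[xs==x,1].min(),q[xs==x,1].max()) for x in range(int(xs.min()),int(xs.max())+1,3)])
w=cv2.inRange(ht,(8,70,80),(22,255,255)); w[:200]=0;w[250:]=0;w[:,:260]=0;w[:,330:]=0
bb=blobs(w,50); print("block",bb); print(plane("top",np.vstack([bb[0][0],cv2.boxPoints(bb[0])]),0.038).round(3))
E
```

```text
tank ((155.70201110839844, 222.11959838867188), (111.78691864013672, 56.656558990478516), 12.593329429626465)
[[ 0.473  0.19   0.06 ]
 [ 0.407  0.384  0.06 ]
 [ 0.597  0.372  0.06 ]
 [ 0.54  -0.008  0.06 ]
 [ 0.354  0.016  0.06 ]]
handle top 100 ((151.326904296875, 218.8654022216797), (35.88924789428711, 3.9223220348358154), 11.309932708740234)
[[0.477 0.193 0.106]
 [0.478 0.252 0.106]
 [0.491 0.251 0.106]
 [0.476 0.135 0.106]
 [0.463 0.136 0.106]]
scene 114 [(177, np.float32(238.0), np.float32(247.0)), (180, np.float32(235.0), np.float32(246.0)), (183, np.float32(234.0), np.float32(236.0)), (186, np.float32(233.0), np.float32(235.0)), (189, np.float32(232.0), np.float32(234.0)), (192, np.float32(231.0), np.float32(233.0)), (195, np.float32(230.0), np.float32(232.0)), (198, np.float32(229.0), np.float32(231.0)), (201, np.float32(229.0), np.float32(230.0)), (204, np.float32(228.0), np.float32(229.0)), (207, np.float32(229.0), np.float32(237.0))]
block [((296.2641296386719, 224.57546997070312), (18.42885398864746, 43.4306640625), 79.3803482055664)]
[[ 0.502 -0.282  0.038]
 [ 0.514 -0.203  0.038]
 [ 0.552 -0.347  0.038]
 [ 0.491 -0.361  0.038]
 [ 0.453 -0.218  0.038]]
```

```bash
python3 -m handwheel '[[[-43,-24,0],[0,0,0],-1],[[-43,-24,0],[0,0,0],-1],[[-43,-24,0],[0,0,0],-1],[[-43,-24,0],[0,0,0],-1],[[-43,-24,0],[0,0,0],-1],[[-43,-24,0],[0,0,0],-1],[[-43,-24,0],[0,0,0],-1],[[-41,-22,0],[0,0,0],-1],[[0,0,0],[0,0,1],-1],[[0,0,0],[0,0,1],-1],[[0,0,0],[0,0,1],-1],[[0,0,0],[0,0,1],-1],[[0,0,0],[0,0,1],-1],[[0,0,0],[0,0,1],-1],[[0,0,0],[0,0,1],-1],[[0,0,0],[0,0,1],-1],[[0,0,0],[0,0,1],-1],[[0,0,0],[0,0,1],-1],[[0,0,0],[0,0,1],-1],[[0,0,0],[0,0,1],-1]]'
python3 - <<'E'
from h import *
s=readout.get_state(); w=vision.get_image("wrist"); sc=vision.get_image("scene"); cv2.imwrite("pics/w1.png",w); cv2.imwrite("pics/s1.png",sc)
import pickle; pickle.dump(s,open("w1.pkl","wb"))
print(s["position"],s["qpos"],tool(s).as_matrix().round(3))
o1,d1=rays("top",[[151.3,218.9]]); o2,d2=rays("scene",[[192.3,231.8]]); print(meet(o1,d1[0],o2,d2[0]))
E
```

```text
clock: 2.6
position: [0.477, 0.1932, 0.2308]
ee_rot: [-0.0, 0.758, 0.653, -0.0]
contact_force: [0.7, -0.1, -0.6]
width: 0.0855
gripper_force: 0.0
[0.47700198 0.1932014  0.23084639] [2.49532625e-01 1.85695242e-01 1.62906367e+00 6.04954608e-05
 1.32782921e+00 3.98543994e-01] [[ 0.148  0.989 -0.001]
 [ 0.989 -0.148 -0.   ]
 [-0.    -0.001 -1.   ]]
(array([0.47950178, 0.19694102, 0.10624764]), np.float64(0.008431124360448862))
```

View pics/w1.png

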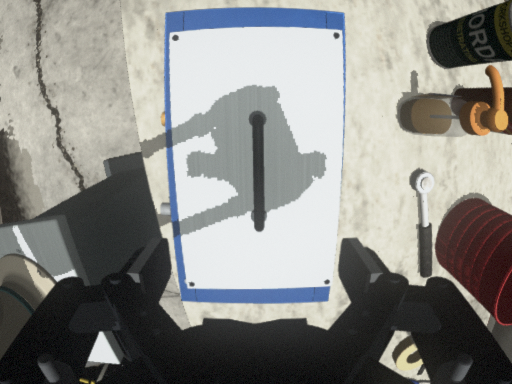

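The wrist picture shows the handle bar running from (257,115) to (260,230), about central on the white plate.

```bash
python3 - <<'E'
from h import *
import pickle; s=pickle.load(open("w1.pkl","rb")); w=cv2.imread("pics/w1.png")
v=w.max(2); m=np.zeros_like(v); m[100:240,235:285]=v[100:240,235:285]<60
r=cv2.minAreaRect(np.argwhere(m)[:,::-1].astype(np.float32)); print(r)
B=cv2.boxPoints(r); P=plane("wrist",np.vstack([r[0],B]),0.108,s); print(P.round(4)); 
P=plane("wrist",[[257,114],[260,230]],0.108,s); print(P)
M=tool(s).as_matrix()
print("tool shift",((plane("wrist",[r[0]],0.106,s)-s["position"])@M).round(4), "dir in tool",(P[1]-P[0])@M)
# plate corners screws -> center at z .066
S=plane("wrist",[[175,38],[336,36],[327,282],[192,284]],0.066,s); print(S.round(4),S.mean(0))
hw=plane("wrist",[r[0]],0.106,s)[0]; o,d=rays("wrist",[r[0]],s)
o1,d1=rays("top",[[151.3,218.9]]); print(meet(o,d[0],o1,d1[0]))
o1,d1=rays("scene",[[192.3,231.8]]); print(meet(o,d[0],o1,d1[0]))
E
```

```text
((257.5, 156.0), (82.0, 9.0), 90.0)
[[0.4845 0.22   0.108 ]
 [0.486  0.2571 0.108 ]
 [0.4939 0.2559 0.108 ]
 [0.483  0.1812 0.108 ]
 [0.4747 0.1824 0.108 ]]
[[0.48966798 0.25742715 0.108     ]
 [0.476414   0.14843549 0.108     ]]
tool shift [[0.0273 0.0036 0.1248]] dir in tool [-1.09751493e-01  3.07546476e-03  3.35695866e-05]
[[0.4179 0.3526 0.066 ]
 [0.5844 0.33   0.066 ]
 [0.5469 0.0468 0.066 ]
 [0.3806 0.0694 0.066 ]] [0.48248045 0.19971573 0.066     ]
(array([0.48408868, 0.21002059, 0.04498672]), np.float64(0.0008682410430752897))
(array([0.48139796, 0.21092811, 0.10922161]), np.float64(0.019268034642850575))
```

```bash
python3 -m handwheel '[[[8,4,0],[0,0,-0.17],-1],[[0,0,30],[0,0,0],-1],[[0,0,30],[0,0,0],-1],[[0,0,30],[0,0,0],-1],[[0,0,30],[0,0,0],-1],[[0,0,24],[0,0,0],-1],[[0,0,0],[0,0,0],-1],[[0,0,0],[0,0,0],-1]]' 60 | head -4
python3 - <<'E'
from h import *
w=vision.get_image("wrist"); sc=vision.get_image("scene"); w=cv2.resize(w[:,:],(512,384)); sc=cv2.resize(sc[190:310,60:260],None,fx=2,fy=2)
c=np.zeros((384,912,3),np.uint8); c[:,:512]=w; c[:240,512:]=sc[:, :400]; cv2.imwrite("pics/w2.png",c[:,:][:, 112:])
E
```

```text
clock: 3.7
position: [0.4834, 0.2011, 0.088]
ee_rot: [0.0, 0.751, 0.661, 0.001]
contact_force: [0.2, 0.0, 0.2]
```

View pics/w2.png

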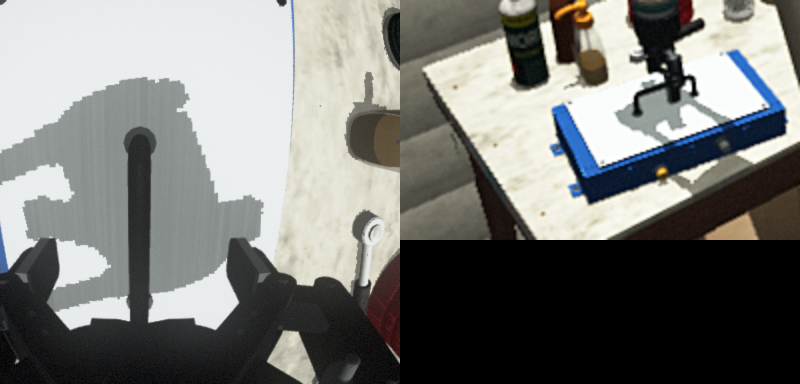

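The bar, at (140,230) in the crop, lies midway between the fingers at (45,265) and (240,265), so I close on it and lift.

```bash
python3 -m handwheel '[[[0,0,0],[0,0,0],1],[[0,0,0],[0,0,0],1],[[0,0,0],[0,0,0],1],[[0,0,0],[0,0,0],1],[[0,0,0],[0,0,0],1],[[0,0,0],[0,0,0],1]]' 90
python3 -m handwheel '[[[0,0,-5],[0,0,0],1],[[0,0,-10],[0,0,0],1],[[0,0,-20],[0,0,0],1],[[0,0,-20],[0,0,0],1],[[0,0,-20],[0,0,0],1],[[0,0,-15],[0,0,0],1],[[0,0,0],[0,0,0],1],[[0,0,0],[0,0,0],1]]'
```

```text
clock: 4.55
position: [0.4823, 0.2006, 0.0876]
ee_rot: [-0.0, 0.751, 0.66, -0.0]
contact_force: [-2.6, -0.3, 3.9]
width: 0.007
gripper_force: 87.9
clock: 5.55
position: [0.4819, 0.2004, 0.1766]
ee_rot: [-0.0, 0.751, 0.661, -0.001]
contact_force: [-0.8, 0.2, -3.7]
width: 0.0071
gripper_force: 88.1
```

```bash
python3 - <<'E'
from h import *
t=vision.get_image("top"); s=vision.get_image("scene"); cv2.imwrite("pics/top3.png",t); cv2.imwrite("pics/s3.png",s)
c=np.zeros((360,800,3),np.uint8); c[:,:400]=cv2.resize(s[150:330,130:330],None,fx=2,fy=2); c[:,400:]=cv2.resize(t[140:320,130:330],None,fx=2,fy=2); cv2.imwrite("pics/c3.png",c)
E
```

```text
(no output)
```

View pics/c3.png

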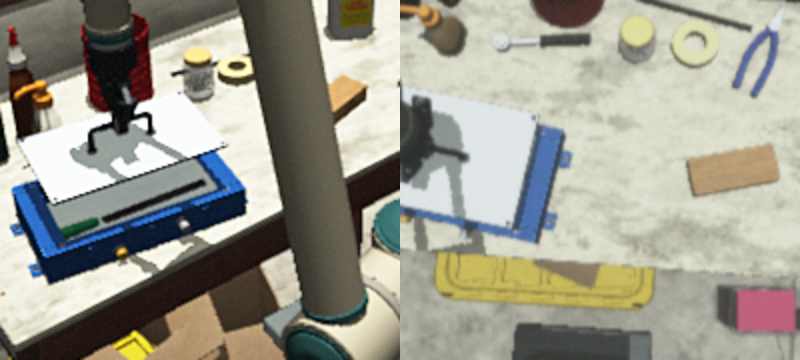

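The scene half shows the file in the open tank and the block's right end with top corners near (348,75) and (368,86). The top half shows the whole block, with right-end corners near (775,146) and (779,180).

```bash
python3 - <<'E'
from h import *
t=cv2.imread("pics/top3.png"); s=cv2.imread("pics/s3.png")
hs=cv2.cvtColor(s,cv2.COLOR_BGR2HSV); ht=cv2.cvtColor(t,cv2.COLOR_BGR2HSV)
m=cv2.inRange(hs,(8,90,150),(22,255,255)); m[:,:285]=0;m[:,325:]=0;m[:180]=0;m[225:]=0
c=max(cv2.findContours(m,cv2.RETR_EXTERNAL,cv2.CHAIN_APPROX_NONE)[0],key=cv2.contourArea)
print("scene top-face poly",cv2.approxPolyDP(c,1.5,True)[:,0].tolist())
w=cv2.inRange(ht,(8,70,80),(22,255,255)); w[:200]=0;w[250:]=0;w[:,:260]=0;w[:,330:]=0
r=blobs(w,50)[0]; print(cv2.boxPoints(r))
for a,b in [((304,187.5),(317.5,213.5)),((313.5,193),(319.5,230.5))]:
    o1,d1=rays("scene",[a]); o2,d2=rays("top",[b]); print(meet(o1,d1[0],o2,d2[0]), plane("scene",[a],.038).round(4),plane("top",[b],.038).round(4))
E
```

```text
scene top-face poly [[312, 192], [303, 188], [294, 192], [296, 205]]
[[272.98395 219.58374]
 [315.7683  211.30289]
 [319.2708  229.39917]
 [276.48645 237.68002]]
(array([ 0.54508685, -0.35421958,  0.03451584]), np.float64(0.003009911103004987)) [[ 0.5401 -0.3517  0.038 ]] [[ 0.5455 -0.3525  0.038 ]]
(array([ 0.48944898, -0.36089487,  0.03384265]), np.float64(0.0034827685705739885)) [[ 0.486  -0.3552  0.038 ]] [[ 0.4877 -0.3615  0.038 ]]
```

```bash
python3 -m handwheel '[[[-15,3,0],[0,0,0],1],[[-30,5,0],[0,0,0],1],[[-40,7,0],[0,0,0],1],[[-40,7,0],[0,0,0],1],[[-40,7,0],[0,0,0],1],[[-40,7,0],[0,0,0],1],[[-40,7,0],[0,0,0],1],[[-40,7,0],[0,0,0],1],[[-40,7,0],[0,0,0],1],[[-40,7,0],[0,0,0],1],[[-40,7,0],[0,0,0],1],[[-31,7,0],[0,0,0],1],[[-21,7,0],[0,0,0],1],[[-14,5,0],[0,0,0],1],[[0,0,0],[0,0,0],1],[[0,0,0],[0,0,0],1]]'
python3 - <<'E'
from h import *
t=vision.get_image("top"); s=vision.get_image("scene"); cv2.imwrite("pics/top4.png",t); cv2.imwrite("pics/s4.png",s)
c=np.zeros((360,800,3),np.uint8); c[:,:400]=cv2.resize(s[120:300,200:400],None,fx=2,fy=2); c[:,400:]=cv2.resize(t[150:330,200:400],None,fx=2,fy=2); cv2.imwrite("pics/c4.png",c)
E
```

```text
clock: 7.65
position: [0.5114, -0.2768, 0.1771]
ee_rot: [-0.001, 0.751, 0.661, 0.0]
contact_force: [-0.4, 0.2, -4.8]
width: 0.0071
gripper_force: 88.0
```

View pics/c4.png

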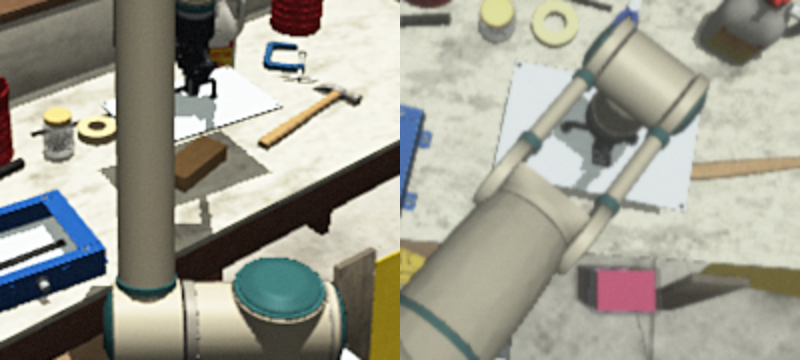

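```bash
python3 -m handwheel '[[[-1,-8,10],[0,0,0],1],[[0,0,25],[0,0,0],1],[[0,0,25],[0,0,0],1],[[0,0,25],[0,0,0],1],[[0,0,15],[0,0,0],1],[[0,0,6],[0,0,0],1],[[0,0,2],[0,0,0],1],[[0,0,0],[0,0,0],1],[[0,0,0],[0,0,0],1]]'; python3 -m handwheel '[[[0,0,2],[0,0,0],1],[[0,0,0],[0,0,0],1],[[0,0,2],[0,0,0],1],[[0,0,0],[0,0,0],1]]'
```

```text
clock: 8.88
position: [0.5041, -0.2783, 0.07]
ee_rot: [0.001, 0.751, 0.66, 0.0]
contact_force: [-0.0, 0.1, -3.8]
width: 0.0069
gripper_force: 87.9
clock: 9.38
position: [0.5035, -0.2779, 0.065]
ee_rot: [-0.0, 0.751, 0.66, -0.0]
contact_force: [0.0, -0.4, -4.7]
width: 0.0069
gripper_force: 87.9
```

```bash
python3 -m handwheel '[[[0,0,1],[0,0,0],1],[[0,0,0],[0,0,0],1],[[0,0,1],[0,0,0],1],[[0,0,0],[0,0,0],1]]';python3 -m handwheel '[[[0,0,1],[0,0,0],1],[[0,0,0],[0,0,0],1]]'
```

```text
clock: 9.88
position: [0.5036, -0.2779, 0.0632]
ee_rot: [-0.0, 0.751, 0.661, 0.0]
contact_force: [-0.2, 0.7, -4.2]
width: 0.0072
gripper_force: 87.9
clock: 10.12
position: [0.5036, -0.278, 0.0622]
ee_rot: [-0.0, 0.751, 0.66, 0.0]
contact_force: [-0.3, -0.5, -5.2]
width: 0.0073
gripper_force: 88.0
```

```bash
python3 -m handwheel '[[[0,0,1],[0,0,0],1],[[0,0,0],[0,0,0],1]]'|sed -n 2,4p;python3 -m handwheel '[[[0,0,1],[0,0,0],1],[[0,0,0],[0,0,0],1]]'|sed -n 2,4p
```

```text
position: [0.5037, -0.278, 0.0621]
ee_rot: [0.0, 0.751, 0.661, 0.0]
contact_force: [-1.7, 1.3, 4.3]
position: [0.5037, -0.278, 0.0621]
ee_rot: [0.001, 0.751, 0.661, 0.0]
contact_force: [-4.2, 3.2, 10.4]
```

Contact occurs at the expected height, so I ease off, release and retreat.

```bash
python3 -m handwheel '[[[0,0,-1.5],[0,0,0],1],[[0,0,0],[0,0,0],0.5],[[0,0,0],[0,0,0],0],[[0,0,0],[0,0,0],-0.5],[[0,0,0],[0,0,0],-1],[[0,0,0],[0,0,0],-1],[[0,0,0],[0,0,0],-1]]' 30; python3 -m handwheel '[[[0,0,-10],[0,0,0],-1],[[0,0,-25],[0,0,0],-1],[[0,0,-35],[0,0,0],-1],[[0,0,-40],[0,0,0],-1],[[0,0,-40],[0,0,0],-1],[[0,0,-40],[0,0,0],-1],[[0,0,0],[0,0,0],-1],[[40,-6,0],[0,0,0],-1],[[50,-7,0],[0,0,0],-1],[[50,-7,0],[0,0,0],-1],[[50,-7,0],[0,0,0],-1],[[50,-7,0],[0,0,0],-1],[[50,-7,0],[0,0,0],-1],[[50,-7,0],[0,0,0],-1],[[40,-6,0],[0,0,0],-1],[[0,0,0],[0,0,0],-1],[[0,0,0],[0,0,0],-1]]'
python3 - <<'E'
from h import *
import pickle
st=readout.get_state(); w=vision.get_image("wrist"); s=vision.get_image("scene"); t=vision.get_image("top")
pickle.dump(st,open("w5.pkl","wb")); cv2.imwrite("pics/w5.png",w); cv2.imwrite("pics/s5.png",s); cv2.imwrite("pics/top5.png",t)
c=np.zeros((600,800,3),np.uint8); c[:384,:512]=w; c[384:584,:600]=cv2.resize(s[150:250,150:450],None,fx=2,fy=2); c[:360,512:]=cv2.resize(t[160:340,230:374],None,fx=2,fy=2); cv2.imwrite("pics/c5.png",c)
print(st["position"],tool(st).as_matrix().round(3))
E
```

```text
clock: 11.5
position: [0.5037, -0.278, 0.0618]
ee_rot: [0.0, 0.751, 0.661, 0.0]
contact_force: [-0.0, 0.2, 0.5]
width: 0.0854
gripper_force: 0.0
clock: 13.62
position: [0.4981, 0.1053, 0.2512]
ee_rot: [-0.0, 0.751, 0.661, -0.001]
contact_force: [0.4, -0.6, 0.2]
width: 0.0852
gripper_force: 0.0
[0.49805183 0.10532398 0.25124627] [[ 0.127  0.992 -0.001]
 [ 0.992 -0.127 -0.001]
 [-0.001 -0.001 -1.   ]]
```

View pics/c5.png

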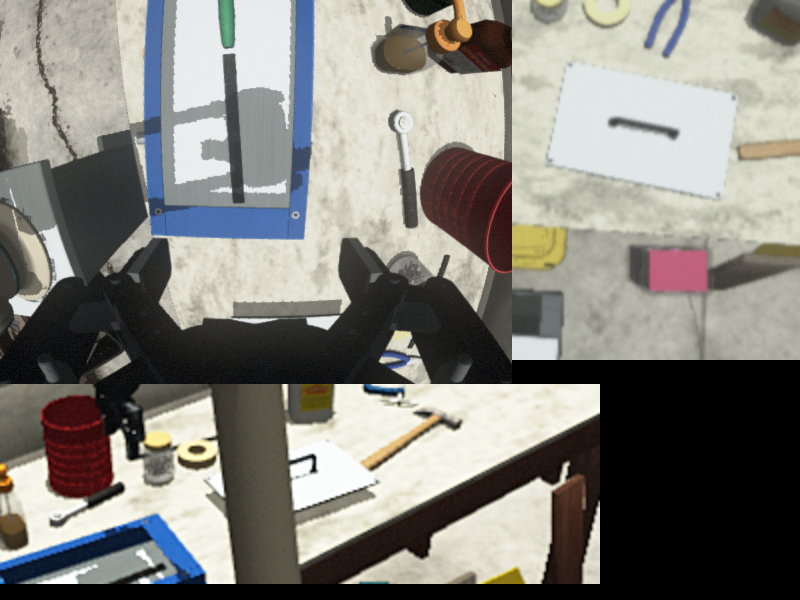

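The cover lies level on the block, clear of the bench and hammer. In the wrist image the blade runs from (230,53) to its tip at (238,202), and the green handle runs off the top, so I move over it for a second view.

```bash
python3 -m handwheel '[[[40,-7,0],[0,0,0],-1],[[44,-7,0],[0,0,0],-1],[[44,-7,0],[0,0,0],-1],[[36,-6,0],[0,0,0],-1],[[0,0,0],[0,0,0],-1],[[0,0,0],[0,0,0],-1]]'|sed -n 2p
python3 - <<'E'
from h import *
import pickle
s=readout.get_state(); w=vision.get_image("wrist"); cv2.imwrite("pics/w6.png",w); pickle.dump(s,open("w6.pkl","wb"))
s5=pickle.load(open("w5.pkl","rb")); w5=cv2.imread("pics/w5.png"); M=tool(s).as_matrix()
def feats(w):
    h=cv2.cvtColor(w,cv2.COLOR_BGR2HSV); g=cv2.inRange(h,(55,90,40),(90,255,255)); g[:, :160]=0; g[:,320:]=0
    d=(w.max(2)<75).astype(np.uint8); d[:,:190]=0; d[:,300:]=0
    return g,d
for n,st,im in(("w5",s5,w5),("w6",s,w)):
    g,d=feats(im); rg=blobs(g,60); print(n,"green",rg[:2]); print(" dark",blobs(d,150)[:3])
E
```

```text
position: [0.4928, 0.2706, 0.2516]
w5 green [((225.5, 23.0), (46.0, 13.0), 90.0)]
 dark [((244.49996948242188, 350.9999694824219), (108.99998474121094, 63.99999237060547), 0.0), ((234.46311950683594, 147.20587158203125), (110.35682678222656, 10.940984725952148), 86.12147521972656)]
w6 green [((246.0, 129.5), (27.0, 12.0), 90.0)]
 dark [((244.49996948242188, 350.4999694824219), (108.99998474121094, 64.99998474121094), -0.0), ((247.48715209960938, 312.5727844238281), (103.06388092041016, 3.459800958633423), 1.287328839302063)]
```

View pics/w6.png

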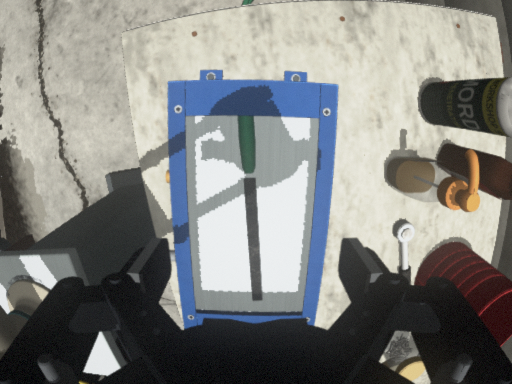

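The second wrist view shows the blade from (250,178) to its tip at (257,300), and the handle from (249,173) vanishing under the flange at (246,115). The opening spans about rows 115 to 311 and columns 186 to 318.

```bash
python3 - <<'E'
from h import *
import pickle
a=pickle.load(open("w5.pkl","rb")); b=pickle.load(open("w6.pkl","rb")); M=tool(b).as_matrix()
A=[[238,203],[229.5,53],[228,47]]; B=[[257.5,300.5],[250,178],[249,173]]
oa,da=rays("wrist",A,a); ob,db=rays("wrist",B,b)
for i in range(3): print("tip,bladestart,handlefront"[:99].split(",")[i],meet(oa,da[i],ob,db[i]),plane("wrist",[A[i]],.012,a).round(4),plane("wrist",[B[i]],.012,b).round(4))
tip,hf=plane("wrist",[B[0],B[2]],.013,b); u=(hf-tip); L=np.linalg.norm(u); u/=L
print("len tip-handlefront (208)",L,"file yaw deg",np.degrees(np.arctan2(-u[0],u[1])))
g=hf+u*15; print("grasp pt",g,"shift tool",(g-b["position"])@M*1000)
dt=u@M; print("dir in tool",dt, "turn z deg",np.degrees(np.arctan2(dt[1],dt[0])))
O=plane("wrist",[[186,115.5],[319,115.5],[304,312],[194,311]],.058,b); print("opening corners",O.round(4),O.mean(0))
c=O.mean(0); v=(O[0]+O[1]-O[2]-O[3]); print("len",np.linalg.norm(v)/2,"yaw",np.degrees(np.arctan2(-v[0],v[1])))
v/=np.linalg.norm(v); print("tip along tank y",(tip-c)@v)
E
```

```text
tip (array([0.46976895, 0.05272916, 0.0083865 ]), np.float64(0.0009356741404399581)) [[0.4697 0.0538 0.012 ]] [[0.4705 0.0555 0.012 ]]
bladestart (array([0.48546006, 0.25135315, 0.01219896]), np.float64(0.0004207529851850652)) [[0.4857 0.2514 0.012 ]] [[0.4852 0.2513 0.012 ]]
handlefront (array([0.48498693, 0.2588945 , 0.01547245]), np.float64(9.449223258466555e-06)) [[0.4848 0.2597 0.012 ]] [[0.4848 0.2582 0.012 ]]
len tip-handlefront (208) 0.20266507036041617 file yaw deg -4.033024362996558
grasp pt [1.53984903e+00 1.52212268e+01 1.30000000e-02] shift tool [14961.46562851  -882.01580014   222.93353322]
dir in tool [ 0.99829375 -0.05838236 -0.00104721] turn z deg -3.346968075153309
opening corners [[0.4247 0.3442 0.058 ]
 [0.5746 0.3245 0.058 ]
 [0.5376 0.0583 0.058 ]
 [0.3813 0.0795 0.058 ]] [0.47954405 0.2016329  0.058     ]
len 0.26846947678284605 yaw -8.610639842656512
tip along tank y -0.1451208556258979
```

```bash
python3 -m handwheel '[[[3,-7,20],[0,0,-0.56],-0.4],[[0,0,40],[0,0,0],-0.4],[[0,0,40],[0,0,0],-0.4],[[0,0,40],[0,0,0],-0.4],[[0,0,40],[0,0,0],-0.4],[[0,0,30],[0,0,0],-0.4],[[0,0,20],[0,0,0],-0.4],[[0,0,9],[0,0,0],-0.4],[[0,0,0],[0,0,0],-0.4],[[0,0,0],[0,0,0],-0.4]]' 40
python3 - <<'E'
from h import *
w=vision.get_image("wrist"); cv2.imwrite("pics/w7.png",w)
E
```

```text
clock: 15.82
position: [0.487, 0.2758, 0.0138]
ee_rot: [0.0, 0.731, 0.682, 0.001]
contact_force: [-0.4, 0.5, -0.5]
width: 0.0597
gripper_force: 0.0
```

View pics/w7.png

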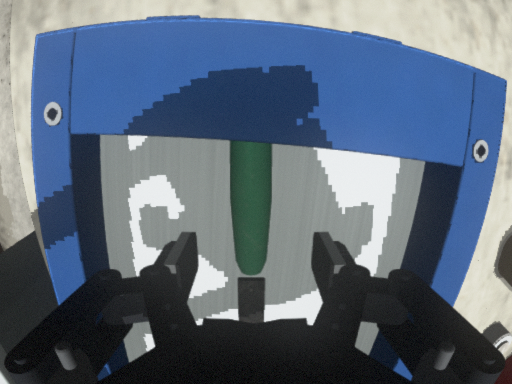

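The handle lies between the fingers (column 251, front end at row 273), and the tool point falls on row 243, so the pads sit 16 mm behind the handle's front. I lower the last bit and close.

```bash
python3 -m handwheel '[[[0,-1,4],[0,0,0],-0.4],[[0,0,3.5],[0,0,0],-0.4],[[0,0,0],[0,0,0],0.2],[[0,0,0],[0,0,0],1],[[0,0,0],[0,0,0],1],[[0,0,0],[0,0,0],1],[[0,0,0],[0,0,0],1],[[0,0,0],[0,0,0],1]]' 70
python3 -m handwheel '[[[0,0,-4],[0,0,0],1],[[0,0,0],[0,0,0],1],[[-6,0,0],[0,0,0],1],[[-6,0,0],[0,0,0],1],[[-4,0,0],[0,0,0],1],[[0,0,0],[0,0,0],1]]'
```

```text
clock: 16.88
position: [0.4851, 0.2759, 0.0055]
ee_rot: [-0.0, 0.731, 0.682, 0.0]
contact_force: [-0.4, 0.3, 3.7]
width: 0.0151
gripper_force: 68.3
clock: 17.62
position: [0.4839, 0.2594, 0.0093]
ee_rot: [-0.0, 0.731, 0.682, -0.0]
contact_force: [-0.9, 0.3, -1.2]
width: 0.0149
gripper_force: 68.3
```

```bash
python3 -m handwheel '[[[-2,0,0],[0,0,0],1],[[-2,0,0],[0,0,0],1],[[0,0,0],[0,0,0],1]]'|sed -n 2,4p; python3 -m handwheel '[[[-2,0,0],[0,0,0],1],[[0,0,0],[0,0,0],1]]'|sed -n 2,4p
python3 - <<'E'
from h import *
w=vision.get_image("wrist"); cv2.imwrite("pics/w8.png",w)
E
```

```text
position: [0.4837, 0.2558, 0.0093]
ee_rot: [-0.0, 0.731, 0.682, -0.0]
contact_force: [-0.4, 0.4, -1.4]
position: [0.4835, 0.2538, 0.0093]
ee_rot: [-0.0, 0.731, 0.682, -0.0]
contact_force: [-0.7, 0.2, -0.6]
```

View pics/w8.png

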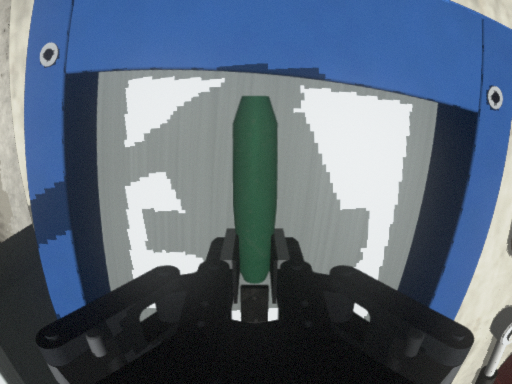

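The butt at (257,96) is now visible inside the flange edge at row 74; checking its clearance numerically.

```bash
python3 - <<'E'
from h import *
s=readout.get_state(); b=plane("wrist",[[257,96]],.019,s)[0]; f=plane("wrist",[[257,74]],.06,s)[0]; f2=plane("wrist",[[257,77]],.057,s)[0]
print(b,f,f2,s["position"])
E
```

```text
[0.49067533 0.32869054 0.019     ] [0.49065232 0.33359812 0.06      ] [0.49063681 0.33299431 0.057     ] [0.4835626  0.25386049 0.0092941 ]
```

```bash
python3 -m handwheel '[[[-2,0,0],[0,0,0],1],[[0,0,-10],[0,0.4,0],1],[[0,0,-10],[0,0.4,0],1],[[0,0,-10],[0,0.4,0],1],[[0,0,0],[0,0,0],1]]'|sed -n 2,4p; python3 -m handwheel '[[[0,0,-10],[0,0.4,0],1],[[0,0,-10],[0,0.4,0],1],[[0,0,-10],[0,0.4,0],1],[[0,0,-10],[0,0.4,0],1],[[0,0,0],[0,0,0],1]]'
python3 - <<'E'
from h import *
w=vision.get_image("wrist"); s=vision.get_image("scene"); c=np.zeros((384,800,3),np.uint8); c[:,:512]=w; c[:240,512:]=cv2.resize(s[180:300,110:254],None,fx=2,fy=2); cv2.imwrite("pics/c9.png",c)
E
```

```text
position: [0.4838, 0.25, 0.0399]
ee_rot: [-0.042, 0.73, 0.68, 0.046]
contact_force: [0.1, -0.5, -1.1]
clock: 19.55
position: [0.483, 0.2426, 0.0785]
ee_rot: [-0.099, 0.724, 0.674, 0.107]
contact_force: [0.0, 0.2, -1.4]
width: 0.0155
gripper_force: 68.4
```

View pics/c9.png

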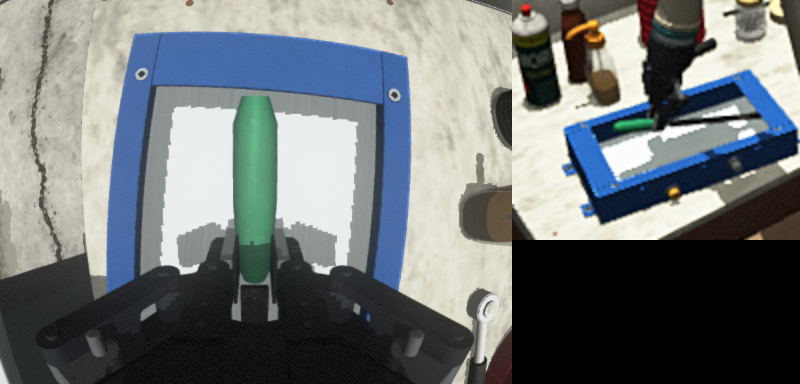

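The butt now stands above the flange with no contact. I tilt a little more, draw the file along its own axis, then lift.

```bash
python3 -m handwheel '[[[0,0,-10],[0,0.4,0],1],[[0,0,-10],[0,0.4,0],1],[[0,0,-10],[0,0.4,0],1],[[10,0,0],[0,0,0],1],[[20,0,0],[0,0,0],1],[[20,0,0],[0,0,0],1],[[10,0,0],[0,0,0],1],[[0,0,0],[0,0,0],1]]'; python3 -m handwheel '[[[8,0,-18],[0,0,0],1],[[14,0,-32],[0,0,0],1],[[16,0,-36],[0,0,0],1],[[16,0,-36],[0,0,0],1],[[14,0,-32],[0,0,0],1],[[8,0,-18],[0,0,0],1],[[0,0,0],[0,0,0],1],[[0,0,0],[0,0,0],1],[[0,0,0],[0,0,0],1],[[0,0,0],[0,0,0],1]]'
python3 - <<'E'
from h import *
print(readout.get_state()["qpos"].round(2))
w=vision.get_image("wrist"); s=vision.get_image("scene"); t=vision.get_image("top"); c=np.zeros((600,800,3),np.uint8); c[:384,:512]=s; c[384:,:266]=cv2.resize(w,(288,216))[:,:266]; c[:300,512:]=cv2.resize(t[150:300,80:224],None,fx=2,fy=2); c[300:600,512:]=cv2.resize(t[150:300,230:374],None,fx=2,fy=2); cv2.imwrite("pics/c10.png",c)
E
```

```text
clock: 20.65
position: [0.4856, 0.289, 0.1312]
ee_rot: [-0.142, 0.714, 0.668, 0.152]
contact_force: [0.4, 0.5, -1.6]
width: 0.0155
gripper_force: 68.4
clock: 21.9
position: [0.4855, 0.2873, 0.3182]
ee_rot: [-0.142, 0.715, 0.667, 0.151]
contact_force: [-0.3, -0.6, -2.2]
width: 0.0153
gripper_force: 68.4
[0.14 0.13 1.56 0.42 1.38 0.15]
```

View pics/c10.png

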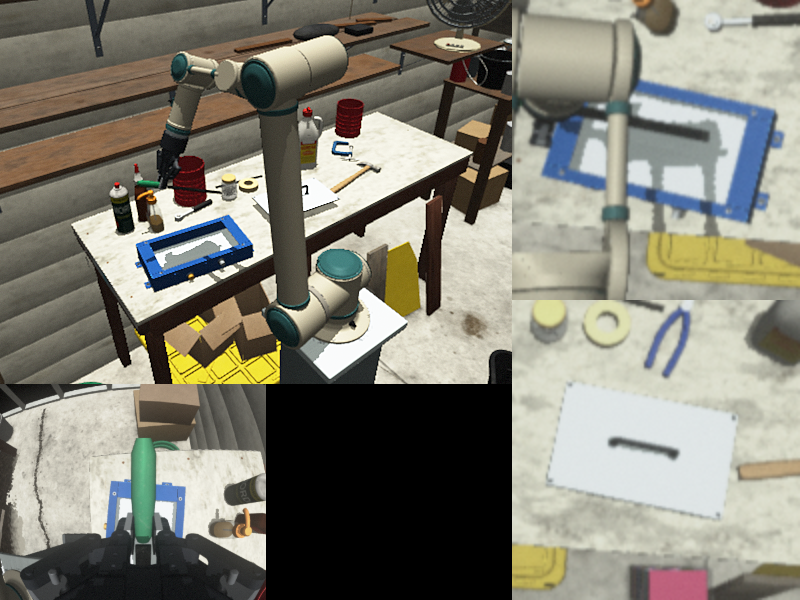

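The file is out and held, with its tip about 0.17 m above the flange. The cover is unchanged on the block and everything else stands where it was.

```bash
python3 -m handwheel '[[[0,0,0],[0,0,0],1],[[0,0,0],[0,0,0],1],[[0,0,0],[0,0,0],1],[[0,0,0],[0,0,0],1]]'|sed -n 1,2p; python3 -c "
from rig import manip; print(manip.sign_off())"
```

```text
clock: 22.55
position: [0.4859, 0.2875, 0.3193]
the job is handed in; nothing more can be done
None
```

The job is handed in at about 22.5 s: the cover rests level on the wood block and is released, and the gripper holds the file still, with its tip about 0.17 m above the tank.

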